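# Fit the sensor board into the controller rack

### The arm

A 6-joint arm with a two-finger parallel gripper is mounted at the origin on a cart in front of the work surface, level with it; the furniture and walls round the work are solid. World frame = base frame: x ahead of the robot, y to its left, z up, the work surface at z = 0. Lengths are in mm, angles in rad, forces in N, time in s.
With the tool pointing down it reaches from about 350 to 975 mm from the base axis. Payload 7.1 kg.
Tool frame: the origin (TCP) lies at the very end of the fingers, on their centre line; the grasp point (between the pads) lies 19 mm behind it; z points along the fingers, y is the line along which they close (so a half turn about z gives the same grasp; the last joint's range is limited). The gripper opens to 88 mm and grips with 3 to 60 N. Pads are 20 mm wide; open, the fingers measure 115 mm over their backs; the gripper's body (75 mm by 178 mm) begins 61 mm behind the grasp point.
Start: joints at [1.149, 0.423, 1.63, -0, 1.089, -0.019], TCP at [244.965, 574.976, 222.675] pointing down, gripper open.
Joint ranges: [-3, 3], [-0.9, 2.11], [0.09, 2.58], [-1.31, 4.45], [0.11, 2.69], [-2.54, 2.54]. Speed limits (rad/s): [2.39, 2.39, 3.01, 3.14, 3.14, 3.14].

### API

Orientations are given as a rotation vector (axis times angle).
In Python, from workcell import * gives the robot as it stands.
- The arm moves only by the tool step_arm, never from a script. Its argument "deltas" is a list of rows, each a list of 3 entries, a list of its own where there are three numbers: the shift along the tool's x, y, z in units of 300 mm (1.0 is 300 mm), then the turn, a rotation vector about the tool's x, y, z in units of 1.5 rad (1.0 is 1.5 rad), then the gripper command: -1 is shut, 1 is fully open, values between are in proportion. In form: [[[dx, dy, dz], [rx, ry, rz], gripper], ...]. A call has 1 to 20 rows; each row is the pose to reach, as a shift and turn from the pose commanded when the call began, along the tool's axes at that moment; what a row does not reach only later rows make up. A row lasts 1/12 s, in which the tool goes at most 41.7 mm and 7.16 degrees, less where a joint would pass 70% of its speed; a pose out of reach is approached as far as the arm can. A call with a number of a shift or a turn outside -1 to 1 is refused whole. A call with a gripper value outside its range is refused whole. The fingers move at their own pace and stop on an object; the grip force is fixed at half the most. Time passes only in rows, so rows that repeat a pose let the fingers close. It gives the time, the measured TCP pose, the force, the opening and the grip force at its end, in the units of the state.
- get_obs(): the state, without advancing time (a new reading comes with each control period).
- get_image(name): name is "scene" or "top" or "wrist"; returns a dict with "pixels" (480x640x3 uint8, red, green, blue), "fx", "fy", "cx", "cy" (pixels), "dist_coeffs" ([k1, k2, p1, p2, k3] as OpenCV has them; the pictures are not rectified), "T" (4x4, takes a point from camera to world coordinates). Camera axes: x right, y down, z forward; pixel columns grow to the right and rows downward; lengths in mm; the calibration is good to about 2 mm. A picture is of the moment at which its call begins. There is no depth.
- close_job(): hands the job in; it is judged then, once.
The state is a dict: "t": time; "qpos": joint angles; "qvel": joint speeds; "joint_torque": joint torques, N m; "ee_pos": TCP position; "orientation": TCP orientation; "ft_force": force on the tool from outside, world axes, zero at the start; "moment": the same for the moment, N m; "width": finger opening in mm; "grasp_force": force on a finger pad.
Only numpy, scipy, OpenCV 4.12 (cv2) and the standard library are available. Lean on these libraries where they do the work, as an engineer would, in place of code of your own. Each camera call takes 0.05 s, during which the arm holds its last target. There are 200 camera calls.

### The job

Take the spare sensor board out of its black stand by the grip on its panel and slide it down the two guides of the rack's empty slot until it stands on the connector, gently, without driving it in by hand, and let go. Then fold its two red levers down flat, one after the other and without forcing them, so that they draw the board fully home, flush like the board next to it. Leave the other things on the worktop where they are.

Things in the scene. Friction and masses are not known exactly. Their poses are not given: they have to be found in the camera images.
- board_grip (a point): centre of the black pull grip, 12 (x) x 28 (y) x 20 mm high, in the middle of the upright board's front panel, which is its top. The grip stands 10 mm above and below this point, on the 24 x 122 mm panel. Axes as board. Grip it across its 12 mm.
- board: green sensor board, about 0.35 kg, upright, first in the black stand. Origin at the foot of its plug, mid-width; z up, y along its 150 mm width, x across. Its edge strips, 5 mm thick, reach y = +-75, z = 4 to 58 mm; panel top at z = 82, raised lever tips at 124. To leave the stand or to enter the rack, the origin must clear their tops (50 and 104 mm).
- board_foot (a point): foot of the board's plug, mid-width: the same point and axes as board
- slot (a point): where board_foot is when the board is home in the empty slot: 20 mm over the worktop. Axes as the rack's: the seated board's x, y, z lie along them. Guide mouths 55 mm above, flared to catch edges 4 mm off. Brass clips press the board up to 2 mm to -x and hold it by friction: it slides under a 3 to 8 N push, does not fall. It meets the connector 2 to 6.5 mm above home (differs); driving that in takes about 50 N.
- rack: aluminium card rack, fixed, 132 (x) x 198 (y) x 104 mm high, slots open upward; origin under its centre, z up. Empty slot at x = -30 mm (towards the robot); at x = +36 a board like the loose one is installed, levers flat: grip top 122 mm, levers 112 mm above the worktop. Two rails along x, top 100 mm up, inner edges at y = +-81: the levers' claws hook under them.
- lever_left (a joint): red injector lever at the board's +y end, hinged on the board 69 mm from its middle and 78 mm above its foot, pivot along x. 0 rad = folded flat along the panel, home; 0.9 = raised. It stays where it is put. From about 0.4 rad down its claw draws that end of the board down: 10 to 25 N on its pad; hard stop at 0.
- lever_right (a joint): the same lever, mirrored, at the board's -y end: 0 rad = folded flat, 0.9 = raised
- lever_left_pad (a point): top face of the left lever's handle near its free end, 41 mm inboard of its pivot and 13.5 mm above it when flat; the handle is 10 mm wide (x) and goes 6 mm past this point. From raised to flat the pad swings inward and down on a 43 mm arc about the pivot. Site axes as the board's when flat; they turn with the lever.
- lever_right_pad (a point): the same point on the right lever (mirrored)
- socket: connector down in the empty slot, 18 x 130 mm, dark, with a gold contact row 57 mm left and right of its middle; origin on the backplane, 10 mm below the slot point. It floats: how high its contact rows stand differs each time and is not given; only the touch tells. Each row gives way downward under about 25 N and does not spring back.
- driver: screwdriver with a red and black handle, 204 mm long, 28 mm thick, lying between rack and stand; origin at its middle on the worktop, y along it. Leave alone
- usb_key: red key stick, 55 x 18 x 8 mm, lying behind the screwdriver; origin under its middle. Leave alone
- tweezers: steel tweezers, 121 x 18 x 8 mm, lying behind the screwdriver; origin under the middle. Leave alone

How it is judged (in metres and radians):
On the way, in this order (a step that is already met when the one before it is completed fails the run):
1. the board, in the guides with both levers raised, has been brought to bear on the connector (contact force between board and socket above 2 N and horizontal distance between board_foot and slot below 0.004 m and angle between the y axis of board and the y axis of rack, either way round below 0.03 rad and value of joint each of lever_left, lever_right above 0.6 rad), for 0.05 s.
2. it stands there released, both levers still raised (z of board_foot in the frame of slot below 0.008 m and horizontal distance between board_foot and slot below 0.004 m and angle between the y axis of board and the y axis of rack, either way round below 0.03 rad and value of joint each of lever_left, lever_right above 0.6 rad and contact force between the fingers and board below 0.3 N), for 0.2 s.
At the end, for the whole second after the job is handed in: board home in the empty slot: foot within 2 mm of the seated height, within 4 mm sideways, square to the rack; both levers folded to within 0.15 rad of flat; board released and at rest (z of board_foot in the frame of slot between -0.002 and 0.002 m and horizontal distance between board_foot and slot below 0.004 m and angle between the y axis of board and the y axis of rack, either way round below 0.02 rad and value of joint each of lever_left, lever_right below 0.15 rad and linear speed of board below 0.01 m/s); the robot touches nothing.
It fails at once if the board is jammed against the rack with more than 55 N (all contacts added up, the connector's too) while both levers are raised (value of joint each of lever_left, lever_right above 0.6 rad and contact force between board and rack above 55 N).
It fails at once if the board is driven into the connector by hand, pressing on it with more than 40 N while both levers are raised (value of joint each of lever_left, lever_right above 0.6 rad and contact force between board and socket above 40 N).
It fails at once if a lever is pushed with more than 40 N (contact force between the fingers and lever_left above 40 N or contact force between the fingers and lever_right above 40 N).
It fails at once if the screwdriver, the key stick or the tweezers are moved by more than 15 mm (distance of any of driver, usb_key, tweezers from where it was at the start of the episode above 0.015 m).
It also fails if it takes over 72 s, if anything falls off the work surface, if the arm or the gripper's body presses on something with over 40 N, if the wrist force passes 120 N, or if a joint passes its speed limit or range.

## Working session

There is one attempt and no reset: what is moved stays moved. The work goes in short steps, Python scripts to look and compute and a tool call to move; the robot and the scene stay as the last step left them, time stands still between calls to the robot, and variables do not carry over. Pictures are saved under pics/ and viewed, at most 12 in all, crops included, and the job is handed in when it is done.

Besides the shell and the picture viewer there is one more tool, called after ">>>" as name([rows], argument=value, ...), one row to a line, values as JSON. step_arm: Moves the arm, as the interface text tells. Its arguments: {"type":"object","properties":{"deltas":{"type":"array","items":{"type":"array"}}},"required":["deltas"]}

```bash
mkdir -p pics; cat > h.py <<'E'
from workcell import *
import numpy as np, cv2
from scipy.spatial.transform import Rotation as R
def K(im): return np.array([[im['fx'],0,im['cx']],[0,im['fy'],im['cy']],[0,0,1.]])
def ray(im,uv):
    p=cv2.undistortPoints(np.array([[uv]],float),K(im),np.array(im['dist_coeffs'],float))[0,0]
    T=np.array(im['T']); return T[:3,3],T[:3,:3]@np.array([p[0],p[1],1.])
def onz(im,uv,z):
    o,d=ray(im,uv); return o+d*(z-o[2])/d[2]
def tri(a,ua,b,ub):
    o1,d1=ray(a,ua);o2,d2=ray(b,ub)
    s=np.linalg.lstsq(np.c_[d1,-d2],o2-o1,rcond=None)[0]
    p,q=o1+d1*s[0],o2+d2*s[1]; return (p+q)/2,np.linalg.norm(p-q)
def proj(im,P):
    T=np.linalg.inv(np.array(im['T'])); r=cv2.Rodrigues(T[:3,:3])[0]
    return cv2.projectPoints(np.array(P,float).reshape(-1,1,3),r,T[:3,3],K(im),np.array(im['dist_coeffs'],float))[0][:,0]
def save(im,n): cv2.imwrite('pics/'+n+'.png',cv2.cvtColor(im['pixels'],cv2.COLOR_RGB2BGR))
E
python3 - <<'E'
from h import *
import pickle
ims={n:get_image(n) for n in('scene','top')}
pickle.dump(ims,open('ims.pkl','wb'))
for n in ims: save(ims[n],n); print(n,np.round(ims[n]['T'],2).tolist(),ims[n]['fx'])
o=get_obs(); print(o)
E
```

```text
scene [[0.47, -0.63, 0.62, -208.38], [-0.88, -0.33, 0.34, -399.6], [-0.01, -0.71, -0.71, 958.95], [0.0, 0.0, 0.0, 1.0]] 577.2107514575711
top [[0.02, -1.0, 0.08, 448.53], [-1.0, -0.02, 0.01, -1.28], [-0.01, -0.08, -1.0, 1051.14], [0.0, 0.0, 0.0, 1.0]] 541.7201487721929
{'t': 0.1, 'qpos': array([ 1.14902686e+00,  4.23776201e-01,  1.63061163e+00, -9.08968982e-06,
        1.08856776e+00, -1.90007339e-02]), 'qvel': array([ 1.68097836e-03,  2.70096770e-05, -1.71767002e-03,  4.56101447e-04,
        4.28383973e-04,  4.52682805e-04]), 'joint_torque': array([ 1.85474014e-04, -5.45614743e+01, -2.74323785e+01,  6.44918089e-02,
        1.87980506e-02, -6.81301799e-05]), 'ee_pos': array([244.75514216, 574.54288279, 221.97282917]), 'orientation': array([-6.28335268e-01, -3.07781939e+00,  2.09168323e-03]), 'ft_force': array([-0.65812485,  0.09261348, -0.29219446]), 'moment': array([-0.0034749 ,  0.01429587, -0.00377526]), 'grasp_force': 0.0, 'width': 87.58851486789924}
```

View pics/top.png

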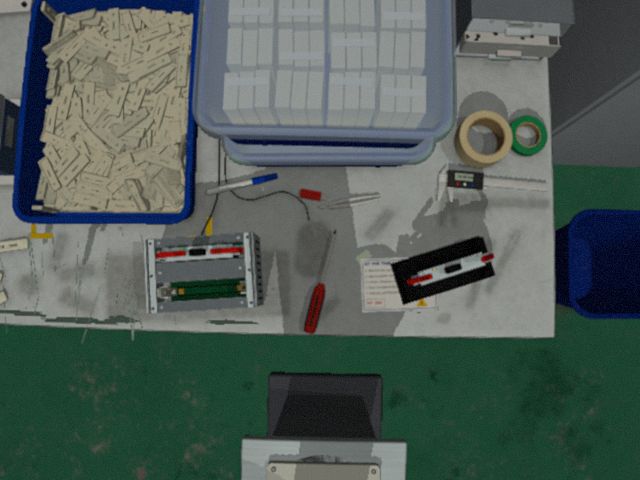

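View pics/scene.png

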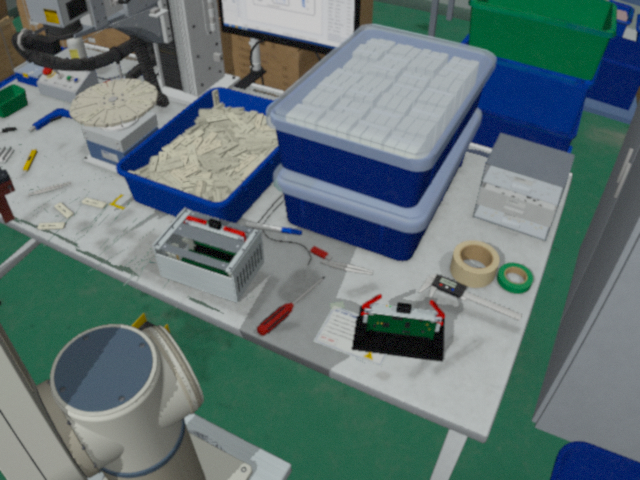

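The top view shows the stand board with its grip near (453,268) and red levers near (415,281) and (488,258). It also shows the rack around (204,272), with the installed board's grip near (197,251) and the empty slot at about v 290. The scene view shows the board's grip at about (403,308).

```bash
python3 - <<'E'
from h import *
import pickle
ims=pickle.load(open('ims.pkl','rb'))
t,s=ims['top']['pixels'],ims['scene']['pixels']
c=lambda im,x,y,w,h:cv2.resize(im[y:y+h,x:x+w],(400,300),interpolation=cv2.INTER_CUBIC)
a=np.vstack([np.hstack([c(t,140,222,132,99),c(t,385,222,132,99)]),np.hstack([c(s,148,200,132,99),c(s,340,275,132,99)])])
cv2.imwrite('pics/crop.png',a[:,:,::-1])
for n,boxes in(('top',[(390,225,110,80)]),('scene',[(345,285,110,50)])):
  im=ims[n]['pixels'].astype(int)
  for x,y,w,h in boxes:
    sub=im[y:y+h,x:x+w]; m=((sub[...,0]>110)&(sub[...,1]<70)&(sub[...,2]<70)).astype(np.uint8)
    N,l,st,ce=cv2.connectedComponentsWithStats(m)
    for i in range(1,N):
      if st[i,4]>8: print(n,ce[i]+[x,y],st[i]+[x,y,0,0,0])
E
```

```text
top [483.21428571 259.5       ] [481 258   5   4  14]
top [429.64285714 276.21428571] [428 274   4   5  14]
top [414.68888889 280.71111111] [408 278  14   6  45]
scene [370.62790698 301.72093023] [362 295  19  14  86]
scene [437.27659574 309.27659574] [430 300  15  19  94]
scene [362.4 312.9] [361 311   4   4  10]
```

View pics/crop.png

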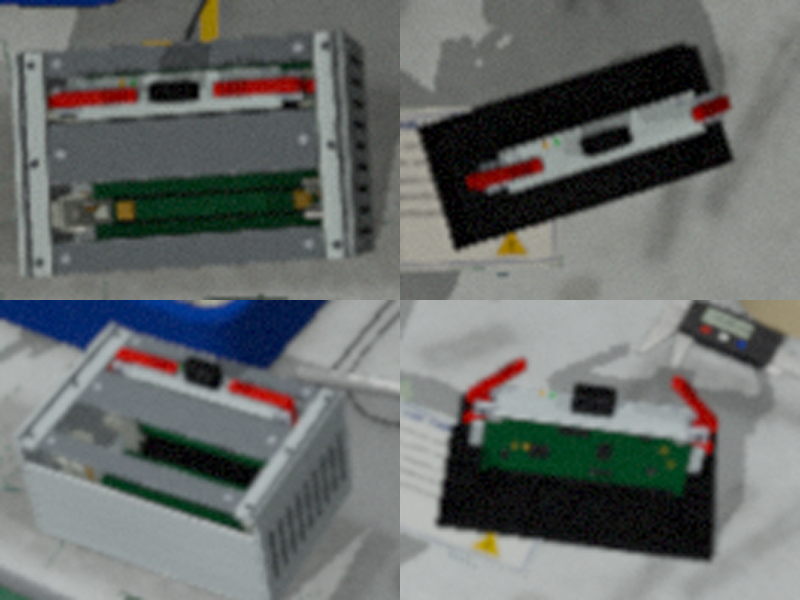

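The crops show the rack rails' inner edges and the board panel clearly, so I can turn these points into positions.

```bash
python3 - <<'E'
from h import *
import pickle
ims=pickle.load(open('ims.pkl','rb')); t,s=ims['top'],ims['scene']
f=400/132
L=lambda x,y:(140+x/f-.35,222+y/f-.35)
Rr=lambda x,y:(385+(x-400)/f-.35,222+y/f-.35)
S=lambda x,y:(340+(x-400)/f-.35,275+(y-300)/f-.35)
S0=lambda x,y:(148+x/f-.35,200+(y-300)/f-.35)
c=[onz(t,L(*p),100)for p in((45,52),(52,275),(315,33),(338,262))]
print(np.round(c,1)); ctr=np.mean(c,0)
v=(c[0]+c[1]-c[2]-c[3])/2; print('ctr',ctr,'gap',np.linalg.norm(v),'yaw',np.degrees(np.arctan2(-v[0],v[1])))
v=(c[0]-c[1]+c[2]-c[3]); print('yawx',np.degrees(np.arctan2(v[1],v[0])), np.linalg.norm(v)/2)
print('inst grip',onz(t,L(173,90),122), 'levers ends',onz(t,L(50,98),112),onz(t,L(312,86),112))
print('inst tri',tri(t,L(173,90),s,S0(204,368)))
print('grip tri',tri(t,Rr(607,139),s,S(595,390)))
for z in(80,100,110):print(z,onz(t,Rr(607,139),z), onz(s,S(595,390),z))
# lever tips: top / scene
print('tipL',tri(t,Rr(540,165),s,S(523,362)),'tipR? ',tri(t,Rr(697,108),s,S(678,380)))
print('leverbase',tri(t,Rr(472,182),s,S(473,398)),tri(t,Rr(727,102),s,S(713,425)))
st=[onz(t,Rr(*p),50)for p in((420,127),(690,44),(730,160),(457,247))]; print(np.round(st,1),np.mean(st,0))
v=st[0]-st[1]+st[3]-st[2]; print('stand yaw',np.degrees(np.arctan2(-v[0],v[1])))
E
```

```text
[[524.2 308.  100. ]
 [393.4 298.7 100. ]
 [538.2 147.4 100. ]
 [405.5 130.2 100. ]]
ctr [465.34355128 221.09026142 100.        ] gap 165.1012449478818 yaw 4.52653788082837
yawx 5.739903533283784 132.44182730009948
inst grip [502.00960756 224.85377972 122.        ] levers ends [496.48817529 299.97026206 112.        ] [506.45700542 146.31730577 112.        ]
inst tri (array([501.90527005, 225.74072664, 119.90753142]), np.float64(0.8655654844487926))
grip tri (array([ 482.4831276 , -220.48777844,  113.98783167]), np.float64(0.04045717629397702))
80 [ 483.72472157 -228.45686456   80.        ] [ 510.25862617 -213.26616629   80.        ]
100 [ 482.99996476 -223.77818423  100.        ] [ 493.90638573 -217.50614476  100.        ]
110 [ 482.63758635 -221.43884407  110.        ] [ 485.73026551 -219.62613399  110.        ]
tipL (array([ 466.29404009, -177.23549984,  134.54747625]), np.float64(1.2097613173876554)) tipR?  (array([ 499.86650468, -267.55153652,  131.35726078]), np.float64(1.3591838600365644))
leverbase (array([ 457.68573868, -147.46545929,   91.47743333]), np.float64(3.2214895564114)) (array([ 505.32323541, -295.0758466 ,   96.68905031]), np.float64(2.6561381380585125))
[[ 490.3 -120.1   50. ]
 [ 544.3 -287.5   50. ]
 [ 473.  -312.5   50. ]
 [ 417.6 -143.5   50. ]] [ 481.29616971 -215.92705278   50.        ]
stand yaw 18.02424766712894
```

```bash
cat > plan.py <<'E'
# world target -> rounded tool deltas; keeps the commanded pose (x,y,z,toolY angle deg) in cmd.json
import json,sys,numpy as np
def cmd(): return json.load(open('cmd.json'))
def axes(a):
    a=np.radians(a); y=np.array([np.cos(a),np.sin(a),0]); z=np.array([0,0,-1.]); return np.c_[np.cross(y,z),y,z]
def plan(*targets):   # several waypoints of ONE call
    c=cmd(); A=axes(c[3])
    for t in targets:
        d=np.round(A.T@(np.array(t[:3])-c[:3])/300,3); r=round(-np.radians(t[3]-c[3])/1.5,3)
        print('  [[%g,%g,%g],[0,0,%g],g]'%(*d,r))
    e=list(np.array(c[:3])+A@d*300)+[c[3]-np.degrees(r*1.5)]
    json.dump([float(v) for v in e],open('cmd.json','w'))
E
python3 - <<'E'
from h import *
from plan import *
o=get_obs(); M=R.from_rotvec(o['orientation']).as_matrix(); print(M.round(4)); a=np.degrees(np.arctan2(M[1,1],M[0,1])); print(a)
json.dump([244.965,574.976,222.675,float(a)],open('cmd.json','w'))
plan((340,310,250,50)); plan((440,40,250,30)); plan((470,-215,220,18.5))
E
```

```text
[[-9.20e-01  3.92e-01 -6.00e-04]
 [ 3.92e-01  9.20e-01 -1.20e-03]
 [ 0.00e+00 -1.40e-03 -1.00e+00]]
66.9232942113074
  [[-0.638,-0.688,-0.091],[0,0,0.197],g]
  [[-0.834,-0.476,-0],[0,0,0.233],g]
  [[-0.786,-0.338,0.1],[0,0,0.133],g]
```

>>> step_arm([
  [[-0.638,-0.688,-0.091],[0,0,0.197],1],
  [[-0.638,-0.688,-0.091],[0,0,0.197],1],
  [[-0.638,-0.688,-0.091],[0,0,0.197],1],
  [[-0.638,-0.688,-0.091],[0,0,0.197],1],
  [[-0.638,-0.688,-0.091],[0,0,0.197],1],
  [[-0.638,-0.688,-0.091],[0,0,0.197],1],
  [[-0.638,-0.688,-0.091],[0,0,0.197],1],
  [[-0.638,-0.688,-0.091],[0,0,0.197],1],
])

```text
t: 0.77
ee_pos: [340.9, 305.6, 250.2]
orientation: [1.08, 2.95, -0.002]
ft_force: [-0.4, 1.0, 0.0]
width: 87.7
grasp_force: 0.0
```

>>> step_arm([
  [[-0.834,-0.476,0],[0,0,0.233],0],
  [[-0.834,-0.476,0],[0,0,0.233],0],
  [[-0.834,-0.476,0],[0,0,0.233],0],
  [[-0.834,-0.476,0],[0,0,0.233],0],
  [[-0.834,-0.476,0],[0,0,0.233],0],
  [[-0.834,-0.476,0],[0,0,0.233],0],
  [[-0.834,-0.476,0],[0,0,0.233],0],
  [[-0.834,-0.476,0],[0,0,0.233],0],
])

```text
t: 1.43
ee_pos: [442.0, 35.3, 250.1]
orientation: [1.577, 2.715, -0.001]
ft_force: [0.2, 0.4, 0.4]
width: 44.4
grasp_force: 0.0
```

>>> step_arm([
  [[-0.786,-0.338,0.1],[0,0,0.133],0],
  [[-0.786,-0.338,0.1],[0,0,0.133],0],
  [[-0.786,-0.338,0.1],[0,0,0.133],0],
  [[-0.786,-0.338,0.1],[0,0,0.133],0],
  [[-0.786,-0.338,0.1],[0,0,0.133],0],
  [[-0.786,-0.338,0.1],[0,0,0.133],0],
  [[-0.786,-0.338,0.1],[0,0,0.133],0],
  [[-0.786,-0.338,0.1],[0,0,0.133],0],
  [[-0.786,-0.338,0.1],[0,0,0.133],0],
])

```text
t: 2.18
ee_pos: [469.7, -214.3, 219.4]
orientation: [-1.835, -2.548, -0.0]
ft_force: [0.0, 0.3, 0.3]
width: 43.5
grasp_force: 0.0
```

```bash
python3 - <<'E'
from h import *
import pickle
o=get_obs(); print(o['t'],o['ee_pos'],o['width'],o['ft_force'],open('cmd.json').read()); M=R.from_rotvec(o['orientation']).as_matrix();print(M.round(4))
w=get_image('wrist'); save(w,'wrist1'); pickle.dump(w,open('w1.pkl','wb')); print(np.round(w['T'],3).tolist(),w['fx'])
E
```

```text
2.1833 [ 469.69807284 -214.29085632  219.43396252] 43.53204622332515 [0.0166239  0.26463027 0.30046047] [469.9270262634152, -215.08547804825344, 219.97500000000002, 18.53700841250937]
[[-3.170e-01  9.484e-01 -1.200e-03]
 [ 9.484e-01  3.170e-01  1.100e-03]
 [ 1.400e-03 -7.000e-04 -1.000e+00]]
[[0.948, 0.304, 0.089, 444.518], [0.317, -0.91, -0.266, -141.694], [0.0, 0.28, -0.96, 381.881], [0.0, 0.0, 0.0, 1.0]] 378.04062510335245
```

View pics/wrist1.png

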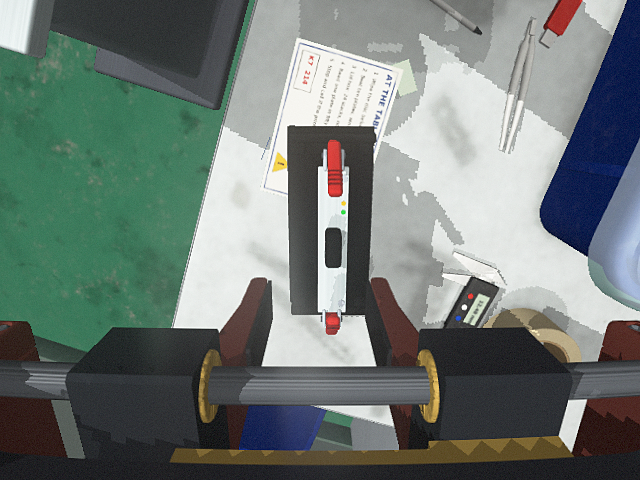

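The wrist view shows the board nearly aligned with the tool: grip at (333,247), panel between columns 318 and 348, levers at (335,168) and (333,322).

```bash
python3 - <<'E'
from h import *
import pickle
w=pickle.load(open('w1.pkl','rb')); im=w['pixels'].astype(int)
# panel (bright grey) edges row by row, at panel top z~92
mid=[];zp=92
for v in range(205,300,5):
    row=im[v,300:366].min(1); b=np.where(row>120)[0]+300
    l=b.min();r=b.max(); L,Rr=onz(w,(l-.5,v),zp),onz(w,(r+.5,v),zp); mid.append((*((L+Rr)/2)[:2],np.hypot(*(L-Rr)[:2])))
mid=np.array(mid); print(mid[[0,9,-1]].round(1))
p=np.polyfit(mid[:,1],mid[:,0],1); print('yaw',-np.degrees(np.arctan(p[0])))
g=(im[225:272,318:348].max(2)<60).astype(np.uint8) if 0 else (im[222:275,320:347].max(2)<75).astype(np.uint8)
n,l,st,ce=cv2.connectedComponentsWithStats(g); i=1+st[1:,4].argmax(); print(st[i],ce[i]+[320,222])
x,y,ww,hh=st[i][:4]+[320,222,0,0]
for z in(112,108,104): 
  a,b=onz(w,(x-.5,y+hh/2),z),onz(w,(x+ww-.5,y+hh/2),z); c,d=onz(w,(x+ww/2-.5,y-.5),z),onz(w,(x+ww/2-.5,y+hh-.5),z)
  print(z,((a+b)/2).round(1),np.linalg.norm(a-b),((c+d)/2).round(1),np.linalg.norm(c-d))
ims=pickle.load(open('ims.pkl','rb'))
print('tri',tri(w,(x+ww/2-.5,y+hh/2-.5),ims['scene'],(404,305)))
red=((im[...,0]>120)&(im[...,1]<70)&(im[...,2]<70)).astype(np.uint8)[125:345,318:350]
n,l,st,ce=cv2.connectedComponentsWithStats(red)
for i in range(1,n):
  if st[i,4]>40: print('red',st[i]+[318,125,0,0,0],ce[i]+[318,125])
E
```

```text
[[ 473.1 -192.5   23.4]
 [ 484.8 -227.4   23.4]
 [ 497.3 -264.9   23.4]]
yaw 18.328657243945734
[  5   6  17  40 633] [332.74565561 247.37598736]
112 [ 482.2 -219.8  112. ] 12.738625145268617 [ 482.1 -219.6  112. ] 31.434151264058755
108 [ 482.7 -220.9  108. ] 12.927429072519741 [ 482.7 -220.8  108. ] 31.900048575643066
104 [ 483.3 -222.1  104. ] 13.11623299977092 [ 483.2 -221.9  104. ] 32.36594588722733
tri (array([ 482.5013877 , -220.09113782,  111.49575334]), np.float64(1.2782727530775237))
red [327 140  16  57 667] [334.32983508 169.34032984]
red [326 313  14  21 175] [331.97142857 323.2       ]
```

```bash
python3 - <<'E'
from plan import *
plan((482.7,-221.4,140,18.35),(482.7,-221.4,96,18.35))
E
```

```text
[[-0.033,0.034,0.267],[0,0,0.002],g]
  [[-0.033,0.034,0.413],[0,0,0.002],g]
```

>>> step_arm([
  [[-0.033,0.034,0.1],[0,0,0.002],0],
  [[-0.033,0.034,0.2],[0,0,0.002],0],
  [[-0.033,0.034,0.267],[0,0,0.002],0],
  [[-0.033,0.034,0.32],[0,0,0.002],0],
  [[-0.033,0.034,0.36],[0,0,0.002],0],
  [[-0.033,0.034,0.39],[0,0,0.002],0],
  [[-0.033,0.034,0.405],[0,0,0.002],0],
  [[-0.033,0.034,0.413],[0,0,0.002],0],
  [[-0.033,0.034,0.413],[0,0,0.002],0],
  [[-0.033,0.034,0.413],[0,0,0.002],0],
])

```text
t: 3.07
ee_pos: [483.2, -221.1, 96.7]
orientation: [1.837, 2.547, 0.0]
ft_force: [0.4, 0.8, -0.1]
width: 44.1
grasp_force: 0.0
```

>>> step_arm([
  [[0,0,0],[0,0,0],-0.5],
  [[0,0,0],[0,0,0],-1],
  [[0,0,0],[0,0,0],-1],
  [[0,0,0],[0,0,0],-1],
  [[0,0,0],[0,0,0],-1],
  [[0,0,0],[0,0,0],-1],
  [[0,0,0],[0,0,0],-1],
  [[0,0,0],[0,0,0],-1],
])

```text
t: 3.73
ee_pos: [482.9, -221.3, 96.2]
orientation: [1.838, 2.547, 0.0]
ft_force: [0.0, 1.2, 2.4]
width: 12.0
grasp_force: 30.0
```

```bash
python3 - <<'E'
from h import *
o=get_obs(); print(o['t'],o['ee_pos'],o['width'],o['grasp_force'],o['ft_force'],o['moment'],open('cmd.json').read())
s=get_image('scene'); a=cv2.resize(s['pixels'][230:380,310:510],(800,600)); cv2.imwrite('pics/g.png',a[:,:,::-1])
E
```

```text
3.7333 [ 482.94065096 -221.313715     96.21758069] 11.993202821617569 29.989833533763885 [0.04294505 1.23863285 2.41133472] [ 0.02944672 -0.11664002 -0.08446265] [482.745214596338, -221.22909651473734, 96.07500000000003, 18.365121073970123]
```

View pics/g.png

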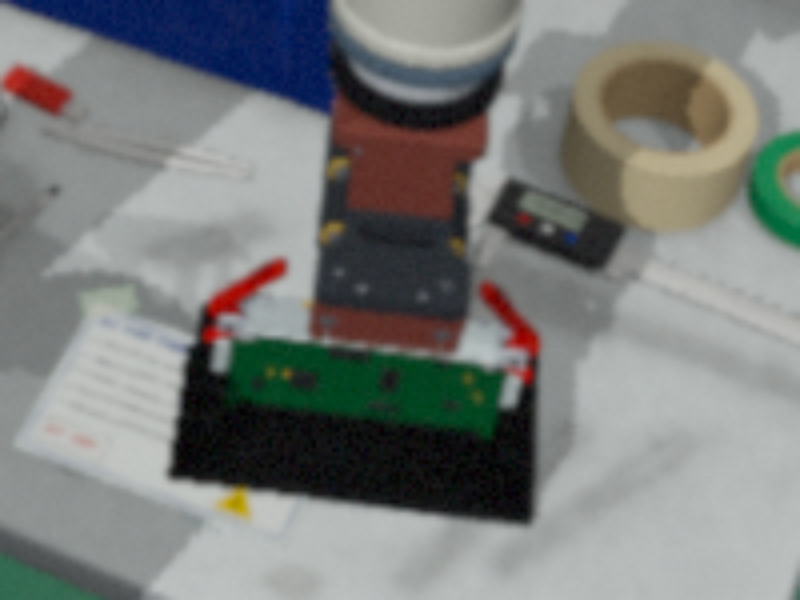

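The scene crop shows the gripper on the grip between the two raised red levers; opening 12.0 mm confirms the grasp. Next I lift the board and move to a viewpoint over the rack.

```bash
python3 - <<'E'
from plan import *
plan((482.7,-221.3,110,18.37),(482.7,-221.3,180,18.37),(460,-100,300,12)); plan((350,140,330,4.7))
E
```

```text
[[-0,-0,-0.046],[0,0,-0],g]
  [[-0,-0,-0.28],[0,0,-0],g]
  [[0.407,0.055,-0.68],[0,0,0.074],g]
  [[0.859,-0.192,-0.1],[0,0,0.085],g]
```

>>> step_arm([
  [[0,0,-0.023],[0,0,0],-1],
  [[0,0,-0.046],[0,0,0],-1],
  [[0,0,-0.1],[0,0,0],-1],
  [[0,0,-0.17],[0,0,0],-1],
  [[0,0,-0.25],[0,0,0],-1],
  [[0,0,-0.33],[0,0,0],-1],
  [[0.1,0.01,-0.4],[0,0,0.02],-1],
  [[0.2,0.03,-0.5],[0,0,0.04],-1],
  [[0.3,0.04,-0.6],[0,0,0.06],-1],
  [[0.407,0.055,-0.68],[0,0,0.074],-1],
])

```text
t: 4.62
ee_pos: [459.1, -100.0, 301.6]
orientation: [1.98, 2.439, -0.0]
ft_force: [2.2, 0.7, -3.0]
width: 11.8
grasp_force: 30.0
```

>>> step_arm([
  [[0.1,-0.02,-0.01],[0,0,0.01],-1],
  [[0.2,-0.05,-0.03],[0,0,0.02],-1],
  [[0.32,-0.08,-0.05],[0,0,0.04],-1],
  [[0.44,-0.1,-0.07],[0,0,0.06],-1],
  [[0.56,-0.13,-0.09],[0,0,0.08],-1],
  [[0.67,-0.15,-0.1],[0,0,0.085],-1],
  [[0.77,-0.17,-0.1],[0,0,0.085],-1],
  [[0.83,-0.185,-0.1],[0,0,0.085],-1],
  [[0.859,-0.192,-0.1],[0,0,0.085],-1],
  [[0.859,-0.192,-0.1],[0,0,0.085],-1],
  [[0.859,-0.192,-0.1],[0,0,0.085],-1],
  [[0.859,-0.192,-0.1],[0,0,0.085],-1],
])

```text
t: 5.62
ee_pos: [350.3, 138.6, 329.7]
orientation: [2.129, 2.31, -0.001]
ft_force: [0.2, -0.9, -3.3]
width: 12.1
grasp_force: 30.0
```

```bash
python3 - <<'E'
from h import *
import pickle
o=get_obs(); print(o['t'],o['ee_pos'],o['width'],o['ft_force'],o['moment'],open('cmd.json').read())
w=get_image('wrist'); save(w,'wrist2'); pickle.dump(w,open('w2.pkl','wb')); print(np.round(w['T'],3).tolist())
E
```

```text
5.6167 [350.32984447 138.56837014 329.65160523] 12.116465328304724 [ 0.20370625 -0.94586534 -3.26679193] [-0.0952607   0.02311506  0.01952915] [349.9923153331508, 139.93355650903337, 330.07500000000005, 4.70007766009999]
[[0.997, 0.078, 0.024, 343.137], [0.081, -0.956, -0.281, 215.19], [0.001, 0.282, -0.959, 491.957], [0.0, 0.0, 0.0, 1.0]]
```

View pics/wrist2.png

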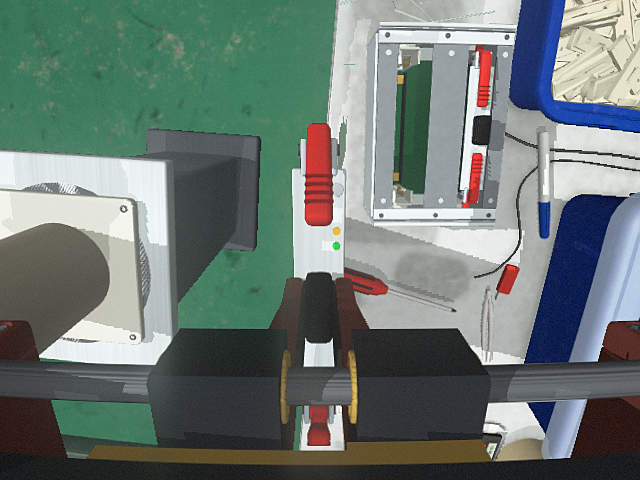

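The wrist view shows the rack's rails at rows 28-45 and 207-222, the empty slot at columns 397-432, and the installed grip near (482,130). I'll zoom in once.

```bash
python3 - <<'E'
from h import *
import pickle
w=pickle.load(open('w2.pkl','rb')); im=w['pixels']
a=cv2.resize(im[15:235,360:525],(450,600),interpolation=cv2.INTER_CUBIC)
cv2.imwrite('pics/rk.png',a[:,:,::-1])
for u in(384,410,440,470,500): 
  print(u,im[20:52,u].mean(1).astype(int).tolist(),im[200:228,u].mean(1).astype(int).tolist())
for v in (60,130,190): print(v,im[v,368:518].mean(1).astype(int).tolist())
E
```

```text
384 [172, 153, 246, 232, 230, 169, 122, 188, 129, 114, 237, 254, 253, 248, 230, 208, 242, 232, 229, 228, 232, 234, 163, 94, 143, 156, 161, 164, 162, 165, 160, 157] [234, 233, 210, 174, 156, 154, 159, 160, 160, 234, 251, 245, 247, 249, 253, 254, 253, 252, 237, 152, 120, 163, 215, 244, 249, 234, 208, 206]
410 [175, 182, 222, 237, 233, 197, 95, 187, 111, 101, 136, 255, 245, 247, 246, 238, 227, 227, 227, 226, 228, 241, 190, 68, 202, 191, 176, 221, 211, 154, 122, 128] [148, 152, 143, 166, 184, 142, 105, 115, 169, 242, 248, 245, 246, 244, 243, 244, 242, 248, 224, 121, 151, 179, 217, 243, 249, 222, 196, 199]
440 [192, 179, 189, 231, 232, 230, 150, 108, 150, 89, 107, 224, 253, 244, 244, 242, 243, 243, 241, 240, 242, 249, 252, 145, 127, 165, 161, 163, 160, 158, 161, 157] [232, 235, 231, 178, 152, 157, 155, 146, 178, 237, 246, 244, 244, 241, 240, 240, 243, 249, 233, 138, 144, 161, 212, 248, 250, 215, 138, 206]
470 [213, 212, 208, 229, 244, 244, 247, 148, 142, 222, 85, 154, 241, 245, 241, 241, 242, 242, 243, 240, 238, 241, 250, 235, 111, 150, 187, 180, 189, 207, 103, 96] [81, 84, 94, 82, 92, 93
[... 1871 characters left out ...]
, 202, 255, 212, 83, 168, 163, 162, 158, 158, 158, 160, 162, 159, 159, 161, 157, 158, 159, 159, 162, 147, 144, 189, 181, 147, 127, 89, 92, 122, 139, 146, 161, 182, 210, 176, 126, 132, 124, 108, 107, 118, 101, 66, 60, 57, 61, 61, 56, 63, 60, 61, 62, 51, 92, 156, 161, 156, 157, 158, 157, 156, 159, 157, 157, 154, 160, 154, 156, 156, 157, 155, 154, 160, 160, 159, 159, 157, 161, 158, 156, 157, 157, 156, 157, 158, 175, 144, 27, 31, 33, 66, 77, 115, 192, 241, 239, 135, 81, 53, 70, 89, 95, 97, 99, 89, 99, 88, 96, 111, 72, 83, 83, 70, 99, 114, 111, 110, 111, 114, 113, 116, 112, 107, 110, 112, 108, 108, 142, 183, 175, 173, 178, 175, 174, 176, 175, 178, 178, 173, 176, 172, 176, 176, 165, 162, 164, 152]
```

View pics/rk.png

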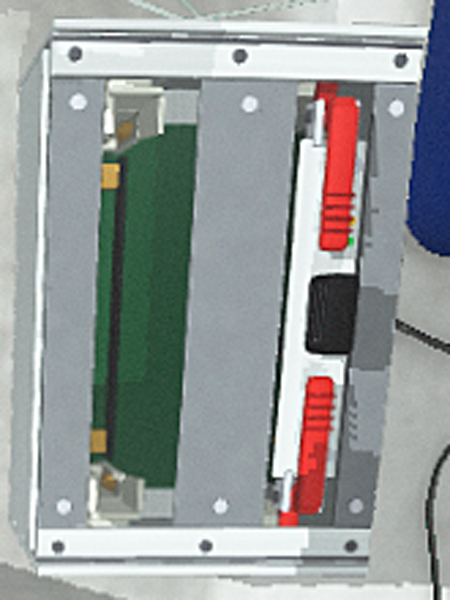

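```bash
python3 - <<'E'
from h import *
import pickle
w=pickle.load(open('w2.pkl','rb')); im=w['pixels'].astype(int)
U=np.array([onz(w,p,100) for p in((384,42.2),(410,42.4),(440,43),(470,43.7),(500,44.4))])
D=np.array([onz(w,p,100) for p in((384,208.6),(410,208.5),(440,208.3),(470,208.2))])
pu=np.polyfit(U[:,0],U[:,1],1);pd=np.polyfit(D[:,0],D[:,1],1)
print('yaws',np.degrees(np.arctan([pu[0],pd[0]])))
yaw=np.arctan((pu[0]+pd[0])/2); ex=np.array([np.cos(yaw),np.sin(yaw)]);ey=np.array([-ex[1],ex[0]])
u=U[:,:2]@ey;d=D[:,:2]@ey; print('gap',u.mean()-d.mean(),'mid along ey',(u.mean()+d.mean())/2)
for n,v,l,r in(('slot',60,396.6,432.6),('slot',130,394.6,427.6),('slot',190,390.8,423.6)):
  for z in(100,):
    L,Rt=onz(w,(l,v),z)[:2],onz(w,(r,v),z)[:2]; print(v,L@ex,Rt@ex,(L+Rt)/2@ex)
s=lambda x,y:(360+x/2.727-.3,15+y/2.727-.3)
for n,p in(('UL',(54,45)),('UR',(424,55)),('DL',(38,546)),('DR',(370,542))): q=onz(w,s(*p),100)[:2]; print(n,q.round(1),q@ex,q@ey)
# screws on the rails/plates
for p in((75,54),(239,57),(401,61),(58,546),(206,545),(350,545)): q=onz(w,s(*p),100)[:2]; print('screw',q@ex,q@ey)
g=onz(w,s(333,314),122)[:2]; print('grip inst',g,g@ex,g@ey)
for p in ((110,176),(98,440)): q=onz(w,s(*p),22)[:2]; print('gold',q@ex,q@ey)
# end of red levers outer
# held board: panel midline
mid=[]
for v in range(232,268,4):
    b=np.where(im[v,285:352].min(1)>150)[0]+285
    print(b.min(),b.max(),end=' ')
    mid.append(((onz(w,(b.min()-.5,v),325)+onz(w,(b.max()+.5,v),325))/2)[:2])
mid=np.array(mid); print('\nheld yaw',-np.degrees(np.arctan(np.polyfit(mid[:,1],mid[:,0],1)[0])),mid[-1],np.degrees(yaw),ex)
E
```

```text
yaws [4.9907624  5.12704921]
gap 162.31369078944198 mid along ey 182.90412662062354
60 437.0389500069451 472.1337660503904 454.5863580286678
130 437.6873516137395 471.1519933638529 454.4196724887962
190 436.39988304911816 470.9868939061021 453.69338847761014
UL [394.  309.9] 419.7880616363405 273.91939626780834
UR [525.9 320.8] 552.184531245831 273.21331090385695
DL [409.3 131.5] 419.2703960940466 94.9210950168438
DR [540.5 144.2] 551.1418877266384 95.9808972974387
screw 427.21886172081025 271.02882254188984
screw 485.20844985398384 270.78845268546183
screw 543.905305228941 270.9381415404317
screw 427.0943178354128 94.8770851181935
screw 485.370287761844 94.99317128573064
screw 543.1509564760635 94.78984283591518
grip inst [499.4461005  227.90174052] 517.5969136522922 182.97280021356625
gold 457.0675675943497 239.72237835755828
gold 456.7245666023799 126.45997683487411
293 346 293 345 293 351 293 351 293 351 293 351 293 351 294 343 294 350 
held yaw 6.585108820046979 [349.9907046  154.12704898] 5.058912981186254 [0.99610456 0.08818001]
```

```bash
python3 - <<'E'
from plan import *
plan((437.5,222.35,205,5.06))
E
```

```text
[[0.25,0.313,0.417],[0,0,-0.004],g]
```

>>> step_arm([
  [[0.05,0.06,0.05],[0,0,0],-1],
  [[0.1,0.13,0.1],[0,0,0],-1],
  [[0.15,0.19,0.17],[0,0,-0.004],-1],
  [[0.2,0.25,0.24],[0,0,-0.004],-1],
  [[0.23,0.29,0.31],[0,0,-0.004],-1],
  [[0.25,0.313,0.37],[0,0,-0.004],-1],
  [[0.25,0.313,0.4],[0,0,-0.004],-1],
  [[0.25,0.313,0.417],[0,0,-0.004],-1],
  [[0.25,0.313,0.417],[0,0,-0.004],-1],
  [[0.25,0.313,0.417],[0,0,-0.004],-1],
  [[0.25,0.313,0.417],[0,0,-0.004],-1],
  [[0.25,0.313,0.417],[0,0,-0.004],-1],
])

```text
t: 6.67
ee_pos: [437.9, 221.7, 205.8]
orientation: [2.121, 2.316, 0.003]
ft_force: [0.6, 0.2, -2.9]
width: 11.5
grasp_force: 30.0
```

```bash
python3 - <<'E'
from h import *
o=get_obs(); print(o['t'],o['ee_pos'],o['width'],o['ft_force'],o['moment'],open('cmd.json').read())
M=R.from_rotvec(o['orientation']).as_matrix(); print(np.degrees(np.arctan2(M[1,1],M[0,1])),M[:,2])
w=get_image('wrist'); save(w,'wrist3'); s=get_image('scene')
a=np.hstack([cv2.resize(w['pixels'][0:330,200:500],(400,440)),cv2.resize(s['pixels'][110:330,120:320],(400,440))]); cv2.imwrite('pics/ins.png',a[:,:,::-1])
E
```

```text
6.6667 [437.9448378  221.74479575 205.77039327] 11.533183372155394 [ 0.59855793  0.16123807 -2.85335471] [-0.04861123  0.0562273  -0.02498046] [437.43106606435964, 222.37550499744265, 204.97500000000005, 5.043852337178484]
5.023037736899494 [ 1.90761273e-03  8.58327702e-04 -9.99997812e-01]
```

View pics/ins.png

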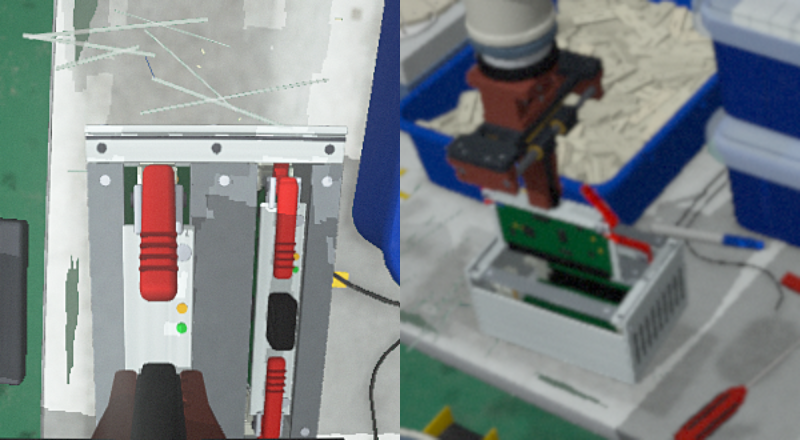

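The wrist view shows the board over the empty slot, parallel to the installed board, with both levers raised. Lowering it now.

>>> step_arm([
  [[0,0,0.04],[0,0,0],-1],
  [[0,0,0.08],[0,0,0],-1],
  [[0,0,0.107],[0,0,0],-1],
  [[0,0,0.12],[0,0,0],-1],
  [[0,0,0.133],[0,0,0],-1],
  [[0,0,0.147],[0,0,0],-1],
  [[0,0,0.16],[0,0,0],-1],
])

```text
t: 7.35
ee_pos: [437.8, 222.0, 156.6]
orientation: [2.121, 2.317, 0.001]
ft_force: [-0.2, 0.9, -4.1]
width: 11.9
grasp_force: 30.0
```

>>> step_arm([
  [[0,0,0.008],[0,0,0],-1],
  [[0,0,0.017],[0,0,0],-1],
  [[0,0,0.025],[0,0,0],-1],
  [[0,0,0.033],[0,0,0],-1],
  [[0,0,0.033],[0,0,0],-1],
])

```text
t: 7.77
ee_pos: [437.4, 221.8, 146.3]
orientation: [-2.121, -2.317, 0.001]
ft_force: [-0.9, -0.3, -3.0]
width: 11.9
grasp_force: 30.0
```

>>> step_arm([
  [[0,0,0.01],[0,0,0],-1],
  [[0,0,0.02],[0,0,0],-1],
  [[0,0,0.03],[0,0,0],-1],
  [[0,0,0.037],[0,0,0],-1],
  [[0,0,0.037],[0,0,0],-1],
])

```text
t: 8.18
ee_pos: [437.8, 222.3, 135.4]
orientation: [-2.122, -2.317, -0.001]
ft_force: [-0.0, 3.9, -2.2]
width: 11.7
grasp_force: 30.0
```

>>> step_arm([
  [[0,0,0.01],[0,0,0],-1],
  [[0,0,0.02],[0,0,0],-1],
  [[0,0,0.03],[0,0,0],-1],
  [[0,0,0.037],[0,0,0],-1],
  [[0,0,0.037],[0,0,0],-1],
])

```text
t: 8.6
ee_pos: [436.6, 222.3, 124.1]
orientation: [-2.121, -2.315, 0.001]
ft_force: [-3.6, 7.4, -1.9]
width: 11.9
grasp_force: 30.0
```

>>> step_arm([
  [[0.002,-0.001,0],[0,0,0],-1],
  [[0.004,-0.002,0.004],[0,0,0],-1],
  [[0.004,-0.002,0.009],[0,0,0],-1],
  [[0.004,-0.002,0.014],[0,0,0],-1],
  [[0.004,-0.002,0.017],[0,0,0],-1],
  [[0.004,-0.002,0.017],[0,0,0],-1],
])

```text
t: 9.1
ee_pos: [436.3, 222.6, 119.2]
orientation: [-2.121, -2.317, 0.002]
ft_force: [-2.9, 1.3, 2.5]
width: 11.8
grasp_force: 30.0
```

>>> step_arm([
  [[0,0,0.004],[0,0,0],-1],
  [[0,0,0.008],[0,0,0],-1],
  [[0,0,0.012],[0,0,0],-1],
  [[0,0,0.012],[0,0,0],-1],
])

```text
t: 9.43
ee_pos: [436.4, 222.7, 115.3]
orientation: [-2.121, -2.317, 0.002]
ft_force: [-3.9, 1.8, 1.3]
width: 12.0
grasp_force: 30.0
```

>>> step_arm([
  [[0,0,0.003],[0,0,0],-1],
  [[0,0,0.005],[0,0,0],-1],
  [[0,0,0.005],[0,0,0],-1],
])

```text
t: 9.68
ee_pos: [436.5, 222.7, 113.9]
orientation: [-2.121, -2.317, 0.001]
ft_force: [-3.9, 0.7, 1.5]
width: 12.1
grasp_force: 30.0
```

>>> step_arm([
  [[0,0,0.002],[0,0,0],-1],
  [[0,0,0.003],[0,0,0],-1],
  [[0,0,0.003],[0,0,0],-1],
])

```text
t: 9.93
ee_pos: [436.5, 222.8, 113.1]
orientation: [-2.121, -2.317, 0.001]
ft_force: [-4.0, -0.1, 0.4]
width: 11.8
grasp_force: 30.0
```

>>> step_arm([
  [[0,0,0.002],[0,0,0],-1],
  [[0,0,0.003],[0,0,0],-1],
  [[0,0,0.003],[0,0,0],-1],
])

```text
t: 10.18
ee_pos: [436.5, 222.8, 112.3]
orientation: [-2.121, -2.317, 0.001]
ft_force: [-5.8, 0.3, 1.5]
width: 11.4
grasp_force: 30.1
```

>>> step_arm([
  [[0,0,0.002],[0,0,0],-1],
  [[0,0,0.003],[0,0,0],-1],
  [[0,0,0.003],[0,0,0],-1],
])

```text
t: 10.43
ee_pos: [436.6, 222.9, 111.4]
orientation: [-2.121, -2.317, 0.001]
ft_force: [-4.4, 0.1, 0.1]
width: 11.7
grasp_force: 30.1
```

>>> step_arm([
  [[0,0,0.002],[0,0,0],-1],
  [[0,0,0.002],[0,0,0],-1],
  [[0,0,0.002],[0,0,0],-1],
])

```text
t: 10.68
ee_pos: [436.6, 222.9, 110.8]
orientation: [-2.121, -2.317, 0.001]
ft_force: [-4.8, 0.5, -0.6]
width: 11.8
grasp_force: 30.1
```

>>> step_arm([
  [[0,0,0.002],[0,0,0],-1],
  [[0,0,0.002],[0,0,0],-1],
])

```text
t: 10.85
ee_pos: [436.6, 222.9, 110.2]
orientation: [-2.121, -2.317, 0.001]
ft_force: [-5.4, -0.1, 0.2]
width: 11.6
grasp_force: 30.1
```

>>> step_arm([
  [[0,0,0.002],[0,0,0],-1],
  [[0,0,0.002],[0,0,0],-1],
])

```text
t: 11.02
ee_pos: [436.6, 222.9, 109.6]
orientation: [-2.121, -2.317, 0.001]
ft_force: [-5.0, -0.7, 0.3]
width: 11.8
grasp_force: 30.1
```

>>> step_arm([
  [[0,0,0.002],[0,0,0],-1],
  [[0,0,0.002],[0,0,0],-1],
])

```text
t: 11.18
ee_pos: [436.6, 222.9, 109.0]
orientation: [-2.121, -2.317, 0.001]
ft_force: [-4.4, 0.1, 1.0]
width: 11.9
grasp_force: 30.1
```

>>> step_arm([
  [[0,0,0.002],[0,0,0],-1],
  [[0,0,0.002],[0,0,0],-1],
])

```text
t: 11.35
ee_pos: [436.8, 222.6, 108.8]
orientation: [2.121, 2.317, -0.001]
ft_force: [-6.1, -2.4, 6.3]
width: 11.5
grasp_force: 30.1
```

>>> step_arm([
  [[0,0,0.001],[0,0,0],-1],
  [[0,0,0.002],[0,0,0],-1],
  [[0,0,0.002],[0,0,0],-1],
])

```text
t: 11.6
ee_pos: [437.0, 222.6, 108.6]
orientation: [2.121, 2.317, -0.0]
ft_force: [-6.8, -4.3, 9.7]
width: 11.6
grasp_force: 30.2
```

>>> step_arm([
  [[0,0,0],[0,0,0],-0.4],
  [[0,0,0],[0,0,0],-0.3],
  [[0,0,-0.003],[0,0,0],-0.3],
  [[0,0,-0.01],[0,0,0],-0.3],
  [[0,0,-0.03],[0,0,0],-0.3],
  [[0,0,-0.06],[0,0,0],-0.3],
  [[0,0,-0.1],[0,0,0],-0.3],
  [[0,0,-0.2],[0,0,0],-0.6],
  [[0,0,-0.3],[0,0,0],-1],
  [[0,0,-0.4],[0,0,0],-1],
  [[0,0,-0.5],[0,0,0],-1],
  [[0,0,-0.5],[0,0,0],-1],
])

```text
t: 12.6
ee_pos: [439.9, 224.5, 264.6]
orientation: [2.119, 2.314, 0.016]
ft_force: [0.4, 1.6, 0.6]
width: 2.0
grasp_force: 0.0
```

```bash
python3 - <<'E'
from h import *
import json,pickle
c=json.load(open('cmd.json')); 
# replay committed numbers
z=c[2]-300*(.16+.033+.037+.037+.017+.012+.005+.003*3+.002*6-.5)
from plan import axes
p=np.array(c[:3]); p=p+axes(c[3])@np.array([.004,-.002,0])*300; p[2]=z
json.dump([*map(float,p),c[3]],open('cmd.json','w'))
o=get_obs(); print(o['t'],o['ee_pos'],p,o['ft_force'],o['width'])
w=get_image('wrist'); s=get_image('scene'); t=get_image('top'); pickle.dump((w,s,t),open('w4.pkl','wb'))
a=np.vstack([np.hstack([cv2.resize(t['pixels'][210:330,130:290],(400,300)),cv2.resize(s['pixels'][170:320,130:330],(400,300))]),cv2.resize(w['pixels'][50:350,170:570],(800,300*2))[:300]])
a=np.hstack([cv2.resize(w['pixels'],(533,400)),cv2.resize(s['pixels'][190:310,140:280],(267,229)).copy() if 0 else cv2.resize(s['pixels'][190:310,150:270],(267,400))])
cv2.imwrite('pics/rel.png',a[:,:,::-1]); print(np.round(w['T'],3).tolist())
E
```

```text
12.6 [439.94379674 224.5207841  264.6251081 ] [436.72788764 223.51810733 258.375     ] [0.35637011 1.55002612 0.63243744] 1.9807336634381387
[[0.996, 0.081, 0.036, 430.611], [0.088, -0.957, -0.276, 300.197], [0.012, 0.278, -0.961, 427.245], [0.0, 0.0, 0.0, 1.0]]
```

View pics/rel.png

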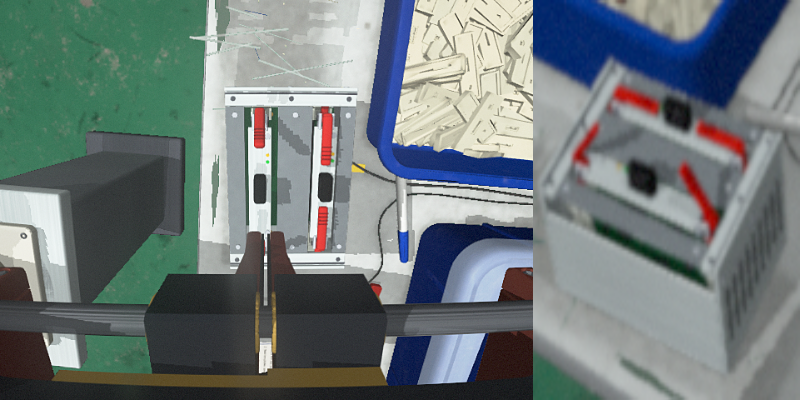

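The views show the board released in the empty slot and both levers raised. The screwdriver, key and tweezers are untouched. Next I work out the path for folding the left lever.

```bash
cat > lev.py <<'E'
from plan import *
C=np.array([437.0,222.6]); a=5.04
ey=np.array([-np.sin(np.radians(a)),np.cos(np.radians(a))])
def P(y,z): return (*(C+y*ey),z,a)
def path(side,ths,extra=0):
    out=[]
    for t in ths:
        zf=20+2*min(1,t/.4); y=69-48.9*np.cos(t+.28)+7; z=zf+78+48.9*np.sin(t+.28)-extra
        out.append(P(side*y,z))
    return out
E
python3 - <<'E'
from lev import *
plan(P(57.4,200),P(57.4,160)); print(); plan(*path(1,[.95,.9,.85,.8,.75,.7,.65,.6,.55,.5]))
E
```

```text
[[0.188,0.001,0.195],[0,0,0],g]
  [[0.188,0.001,0.328],[0,0,0],g]

  [[0.008,-0,0.046],[0,0,0],g]
  [[0,-0,0.049],[0,0,0],g]
  [[-0.007,-0,0.052],[0,0,0],g]
  [[-0.015,-0,0.056],[0,0,0],g]
  [[-0.022,-0,0.06],[0,0,0],g]
  [[-0.029,-0,0.065],[0,0,0],g]
  [[-0.035,-0,0.069],[0,0,0],g]
  [[-0.042,-0,0.074],[0,0,0],g]
  [[-0.048,-0,0.08],[0,0,0],g]
  [[-0.054,-0,0.085],[0,0,0],g]
```

>>> step_arm([
  [[0.08,0,0.06],[0,0,0],-1],
  [[0.15,0.001,0.13],[0,0,0],-1],
  [[0.188,0.001,0.21],[0,0,0],-1],
  [[0.188,0.001,0.27],[0,0,0],-1],
  [[0.188,0.001,0.31],[0,0,0],-1],
  [[0.188,0.001,0.328],[0,0,0],-1],
  [[0.188,0.001,0.328],[0,0,0],-1],
  [[0.188,0.001,0.328],[0,0,0],-1],
])

```text
t: 13.42
ee_pos: [431.8, 278.9, 159.1]
orientation: [-2.121, -2.317, 0.002]
ft_force: [0.1, -0.0, 0.0]
width: 0.5
grasp_force: 0.0
```

>>> step_arm([
  [[0,0,0.025],[0,0,0],-1],
  [[0,0,0.042],[0,0,0],-1],
  [[0,0,0.049],[0,0,0],-1],
  [[-0.007,0,0.052],[0,0,0],-1],
  [[-0.015,0,0.056],[0,0,0],-1],
  [[-0.022,0,0.06],[0,0,0],-1],
  [[-0.029,0,0.065],[0,0,0],-1],
  [[-0.035,0,0.069],[0,0,0],-1],
  [[-0.042,0,0.074],[0,0,0],-1],
  [[-0.048,0,0.08],[0,0,0],-1],
  [[-0.054,0,0.085],[0,0,0],-1],
])

```text
t: 14.33
ee_pos: [433.8, 262.8, 134.0]
orientation: [2.121, 2.317, 0.0]
ft_force: [1.4, 2.8, 2.6]
width: 0.4
grasp_force: 1.5
```

```bash
python3 - <<'E'
from h import *
from lev import *
o=get_obs(); print(o['t'],o['ee_pos'],cmd(),o['ft_force'],o['moment'])
plan(*path(1,[.46,.42,.38,.34,.3,.27,.24,.21]))
print(); plan(*path(1,[.19,.17,.15,.13,.11,.09,.07,.05],.5)); print(cmd())
w=get_image('wrist'); s=get_image('scene')
a=np.hstack([cv2.resize(w['pixels'],(533,400)),cv2.resize(s['pixels'][190:310,150:270],(267,400))])
cv2.imwrite('pics/lv.png',a[:,:,::-1])
E
```

```text
14.3333 [433.75483973 262.83849377 133.97123112] [433.4924154186473, 263.5888163311735, 134.475, 5.043852337178484] [1.40332205 2.80345615 2.63775799] [ 3.50220724e-01  1.56294141e-02 -3.07722273e-04]
  [[-0.004,-0,0.005],[0,0,0],g]
  [[-0.008,-0,0.01],[0,0,0],g]
  [[-0.013,-0,0.015],[0,0,0],g]
  [[-0.016,-0,0.021],[0,0,0],g]
  [[-0.02,-0,0.027],[0,0,0],g]
  [[-0.023,-0,0.032],[0,0,0],g]
  [[-0.025,-0,0.037],[0,0,0],g]
  [[-0.028,-0,0.041],[0,0,0],g]

  [[-0.001,-0,0.005],[0,0,0],g]
  [[-0.003,-0,0.009],[0,0,0],g]
  [[-0.004,-0,0.012],[0,0,0],g]
  [[-0.005,-0,0.015],[0,0,0],g]
  [[-0.007,-0,0.018],[0,0,0],g]
  [[-0.008,-0,0.022],[0,0,0],g]
  [[-0.009,-0,0.025],[0,0,0],g]
  [[-0.01,-0,0.029],[0,0,0],g]
[434.4946825835427, 252.2329605496759, 113.475, 5.043852337178484]
```

View pics/lv.png

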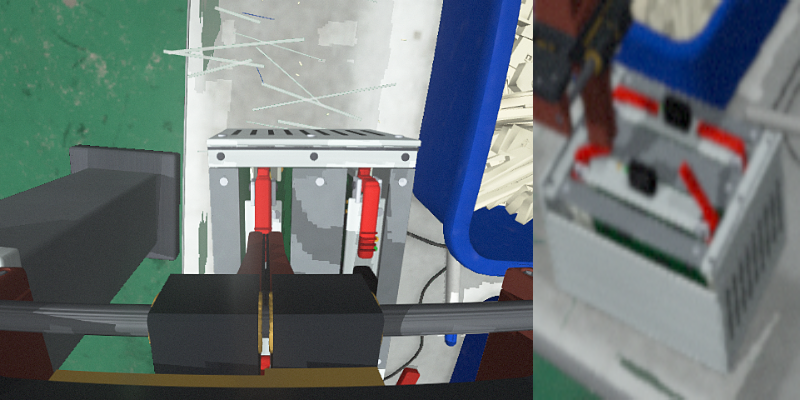

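The view shows the left lever partly folded under the fingers, following well at about 3 N. Continuing in small moves.

>>> step_arm([
  [[-0.004,0,0.005],[0,0,0],-1],
  [[-0.008,0,0.01],[0,0,0],-1],
  [[-0.013,0,0.015],[0,0,0],-1],
  [[-0.016,0,0.021],[0,0,0],-1],
])

```text
t: 14.77
ee_pos: [434.1, 258.1, 127.7]
orientation: [2.121, 2.317, 0.0]
ft_force: [0.8, 0.2, 5.2]
width: 0.3
grasp_force: 2.3
```

>>> step_arm([
  [[-0.004,0,0.006],[0,0,0],-1],
  [[-0.007,0,0.011],[0,0,0],-1],
  [[-0.009,0,0.016],[0,0,0],-1],
  [[-0.012,0,0.02],[0,0,0],-1],
])

```text
t: 15.1
ee_pos: [434.3, 254.5, 121.6]
orientation: [2.121, 2.317, -0.0]
ft_force: [0.7, 1.1, 4.2]
width: 0.8
grasp_force: 1.9
```

>>> step_arm([
  [[-0.002,0,0.006],[0,0,0],-1],
  [[-0.004,0,0.012],[0,0,0],-1],
  [[-0.004,0,0.012],[0,0,0],-1],
])

```text
t: 15.35
ee_pos: [434.6, 253.4, 118.4]
orientation: [2.122, 2.317, 0.0]
ft_force: [0.0, -1.0, 9.2]
width: 0.6
grasp_force: 4.5
```

>>> step_arm([
  [[-0.002,0,0.004],[0,0,0],-1],
  [[-0.003,0,0.008],[0,0,0],-1],
  [[-0.003,0,0.008],[0,0,0],-1],
])

```text
t: 15.6
ee_pos: [434.9, 253.0, 116.5]
orientation: [2.122, 2.317, 0.002]
ft_force: [-1.6, 0.3, 11.8]
width: -0.2
grasp_force: 6.0
```

>>> step_arm([
  [[-0.001,0,0.003],[0,0,0],-1],
  [[-0.002,0,0.007],[0,0,0],-1],
  [[-0.002,0,0.007],[0,0,0],-1],
])

```text
t: 15.85
ee_pos: [435.0, 252.7, 114.5]
orientation: [-2.122, -2.317, -0.003]
ft_force: [-2.6, 1.8, 12.3]
width: 0.5
grasp_force: 6.2
```

>>> step_arm([
  [[0,0,0.003],[0,0,0],-1],
  [[0,0,0.006],[0,0,0],-1],
  [[0,0,0.006],[0,0,0],-1],
])

```text
t: 16.1
ee_pos: [435.0, 252.6, 112.7]
orientation: [2.122, 2.317, 0.003]
ft_force: [-1.6, 0.7, 13.2]
width: 0.6
grasp_force: 6.5
```

cmd z is now about 112.3; the stop is expected near 111.5.

>>> step_arm([
  [[0,0,0.002],[0,0,0],-1],
  [[0,0,0.004],[0,0,0],-1],
  [[0,0,0.004],[0,0,0],-1],
])

```text
t: 16.35
ee_pos: [435.3, 252.8, 112.0]
orientation: [2.122, 2.317, 0.004]
ft_force: [-2.2, 1.2, 18.1]
width: 0.5
grasp_force: 8.8
```

>>> step_arm([
  [[0,0,0.002],[0,0,0],-1],
  [[0,0,0.002],[0,0,0],-1],
])

```text
t: 16.52
ee_pos: [435.6, 253.0, 111.7]
orientation: [2.122, 2.317, 0.005]
ft_force: [-3.1, 1.0, 21.0]
width: 0.7
grasp_force: 10.4
```

>>> step_arm([
  [[0,0,0.002],[0,0,0],-1],
  [[0,0,0.003],[0,0,0],-1],
  [[0,0,0.003],[0,0,0],-1],
])

```text
t: 16.77
ee_pos: [436.0, 253.1, 111.4]
orientation: [2.121, 2.316, 0.006]
ft_force: [-2.9, 0.2, 26.2]
width: 0.5
grasp_force: 12.9
```

```bash
python3 - <<'E'
from lev import *
c=[433.4924154186473,263.5888163311735,134.475,5.043852337178484]
p=np.array(c[:3])+axes(c[3])@np.array([-.016-.012-.004-.003-.002,0,.021+.02+.012+.008+.007+.006+.004+.002+.003])*300
json.dump([*map(float,p),c[3]],open('cmd.json','w')); print(p)
plan(P(29,120),P(0,175),P(-57.4,160)); print(); plan(*path(-1,[.95,.9,.85,.8,.75,.7,.65,.6,.55,.5])); print(); plan(*path(-1,[.46,.42,.38,.34,.3,.27,.24,.21])); print(cmd())
E
```

```text
[434.46830713 252.53179886 109.575     ]
  [[-0.003,-0,-0.035],[0,0,0],g]
  [[-0.1,-0,-0.218],[0,0,0],g]
  [[-0.291,-0,-0.168],[0,0,0],g]

  [[-0.008,-0,0.046],[0,0,0],g]
  [[-0,-0,0.049],[0,0,0],g]
  [[0.007,-0,0.052],[0,0,0],g]
  [[0.014,-0,0.056],[0,0,0],g]
  [[0.021,-0,0.06],[0,0,0],g]
  [[0.028,-0,0.065],[0,0,0],g]
  [[0.035,-0,0.069],[0,0,0],g]
  [[0.041,-0,0.074],[0,0,0],g]
  [[0.048,-0,0.08],[0,0,0],g]
  [[0.053,-0,0.085],[0,0,0],g]

  [[0.005,-0,0.005],[0,0,0],g]
  [[0.009,-0,0.01],[0,0,0],g]
  [[0.013,-0,0.015],[0,0,0],g]
  [[0.017,-0,0.021],[0,0,0],g]
  [[0.021,-0,0.027],[0,0,0],g]
  [[0.023,-0,0.032],[0,0,0],g]
  [[0.026,-0,0.037],[0,0,0],g]
  [[0.028,-0,0.041],[0,0,0],g]
[440.00715199046766, 189.77575375143914, 122.175, 5.043852337178484]
```

>>> step_arm([
  [[0,0,-0.02],[0,0,0],-1],
  [[0,0,-0.08],[0,0,0],-1],
  [[0,0,-0.17],[0,0,0],-1],
  [[-0.05,0,-0.23],[0,0,0],-1],
  [[-0.13,0,-0.23],[0,0,0],-1],
  [[-0.21,0,-0.22],[0,0,0],-1],
  [[-0.27,0,-0.2],[0,0,0],-1],
  [[-0.291,0,-0.18],[0,0,0],-1],
  [[-0.291,0,-0.168],[0,0,0],-1],
  [[-0.291,0,-0.168],[0,0,0],-1],
  [[-0.291,0,-0.168],[0,0,0],-1],
])

```text
t: 17.68
ee_pos: [442.0, 165.6, 159.1]
orientation: [-2.121, -2.317, 0.001]
ft_force: [-0.3, -0.0, -0.3]
width: 0.4
grasp_force: 0.0
```

>>> step_arm([
  [[0,0,0.025],[0,0,0],-1],
  [[0,0,0.042],[0,0,0],-1],
  [[0,0,0.049],[0,0,0],-1],
  [[0.007,0,0.052],[0,0,0],-1],
  [[0.014,0,0.056],[0,0,0],-1],
  [[0.021,0,0.06],[0,0,0],-1],
  [[0.028,0,0.065],[0,0,0],-1],
  [[0.035,0,0.069],[0,0,0],-1],
  [[0.041,0,0.074],[0,0,0],-1],
  [[0.048,0,0.08],[0,0,0],-1],
  [[0.053,0,0.085],[0,0,0],-1],
])

```text
t: 18.6
ee_pos: [440.8, 181.2, 133.9]
orientation: [-2.121, -2.317, -0.0]
ft_force: [0.1, -0.8, 3.7]
width: 0.6
grasp_force: 2.1
```

>>> step_arm([
  [[0.005,0,0.005],[0,0,0],-1],
  [[0.009,0,0.01],[0,0,0],-1],
  [[0.013,0,0.015],[0,0,0],-1],
  [[0.017,0,0.021],[0,0,0],-1],
])

```text
t: 18.93
ee_pos: [440.4, 186.1, 127.7]
orientation: [-2.122, -2.317, -0.0]
ft_force: [-0.6, 0.3, 5.0]
width: 0.3
grasp_force: 2.2
```

>>> step_arm([
  [[0.004,0,0.006],[0,0,0],-1],
  [[0.006,0,0.011],[0,0,0],-1],
  [[0.009,0,0.016],[0,0,0],-1],
  [[0.011,0,0.02],[0,0,0],-1],
])

```text
t: 19.27
ee_pos: [440.2, 189.6, 121.7]
orientation: [-2.122, -2.317, -0.001]
ft_force: [-0.4, 0.8, 6.6]
width: 0.5
grasp_force: 3.5
```

>>> step_arm([
  [[0.002,0,0.006],[0,0,0],-1],
  [[0.004,0,0.012],[0,0,0],-1],
  [[0.004,0,0.012],[0,0,0],-1],
])

```text
t: 19.52
ee_pos: [440.2, 190.7, 118.6]
orientation: [2.121, 2.317, 0.001]
ft_force: [-1.8, 0.7, 10.9]
width: 0.4
grasp_force: 5.4
```

>>> step_arm([
  [[0.002,0,0.004],[0,0,0],-1],
  [[0.003,0,0.008],[0,0,0],-1],
  [[0.003,0,0.008],[0,0,0],-1],
])

```text
t: 19.77
ee_pos: [440.1, 191.3, 116.4]
orientation: [2.121, 2.317, 0.001]
ft_force: [-3.3, -2.2, 15.0]
width: 0.2
grasp_force: 7.0
```

>>> step_arm([
  [[0.001,0,0.003],[0,0,0],-1],
  [[0.002,0,0.007],[0,0,0],-1],
  [[0.002,0,0.007],[0,0,0],-1],
])

```text
t: 20.02
ee_pos: [440.1, 191.7, 114.3]
orientation: [2.121, 2.317, 0.0]
ft_force: [-2.7, -3.1, 13.8]
width: 0.4
grasp_force: 7.2
```

>>> step_arm([
  [[0,0,0.003],[0,0,0],-1],
  [[0,0,0.006],[0,0,0],-1],
  [[0,0,0.006],[0,0,0],-1],
])

```text
t: 20.27
ee_pos: [440.2, 191.8, 112.6]
orientation: [2.121, 2.317, 0.001]
ft_force: [-2.4, -1.8, 14.4]
width: 0.4
grasp_force: 7.3
```

>>> step_arm([
  [[0,0,0.002],[0,0,0],-1],
  [[0,0,0.004],[0,0,0],-1],
  [[0,0,0.004],[0,0,0],-1],
])

```text
t: 20.52
ee_pos: [440.3, 191.9, 111.5]
orientation: [2.121, 2.317, 0.001]
ft_force: [-2.4, -3.4, 15.1]
width: 0.7
grasp_force: 7.7
```

>>> step_arm([
  [[0,0,0.002],[0,0,0],-1],
  [[0,0,0.003],[0,0,0],-1],
  [[0,0,0.003],[0,0,0],-1],
])

```text
t: 20.77
ee_pos: [440.4, 191.9, 111.0]
orientation: [2.121, 2.317, 0.001]
ft_force: [-3.0, -3.6, 20.2]
width: 0.7
grasp_force: 10.2
```

>>> step_arm([
  [[0,0,0.002],[0,0,0],-1],
  [[0,0,0.003],[0,0,0],-1],
  [[0,0,0.003],[0,0,0],-1],
])

```text
t: 21.02
ee_pos: [440.7, 191.8, 110.6]
orientation: [2.12, 2.316, 0.002]
ft_force: [-4.2, -3.8, 25.4]
width: 0.5
grasp_force: 12.8
```

>>> step_arm([
  [[0,0,-0.02],[0,0,0],-1],
  [[0,0,-0.08],[0,0,0],-1],
  [[0,0,-0.17],[0,0,0],-1],
  [[-0.05,0,-0.27],[0,0,0],-1],
  [[-0.13,0,-0.37],[0,0,0],-1],
  [[-0.21,0,-0.45],[0,0,0],-1],
  [[-0.27,0,-0.5],[0,0,0],-1],
  [[-0.27,0,-0.5],[0,0,0],-1],
  [[-0.27,0,-0.5],[0,0,0],-1],
  [[-0.27,0,-0.5],[0,0,0],-1],
])

```text
t: 21.85
ee_pos: [446.3, 111.5, 257.7]
orientation: [-2.121, -2.316, 0.002]
ft_force: [-0.2, 0.1, -0.6]
width: 0.2
grasp_force: 0.0
```

```bash
python3 - <<'E'
from h import *
import pickle
o=get_obs(); print(o['t'],o['ee_pos'],o['ft_force'])
w=get_image('wrist'); s=get_image('scene'); pickle.dump((w,s),open('w5.pkl','wb'))
uv=proj(w,[[450,223,110]])[0].astype(int); print(uv)
x,y=max(uv[0]-110,0),max(uv[1]-140,0)
a=np.hstack([cv2.resize(w['pixels'][y:y+280,x:x+220],(440,560)),cv2.resize(s['pixels'][195:300,145:275],(360,560))])
cv2.imwrite('pics/fin.png',a[:,:,::-1])
E
```

```text
21.85 [446.28023912 111.46275298 257.74637137] [-0.1995466   0.11384948 -0.5553944 ]
[336  83]
```

View pics/fin.png

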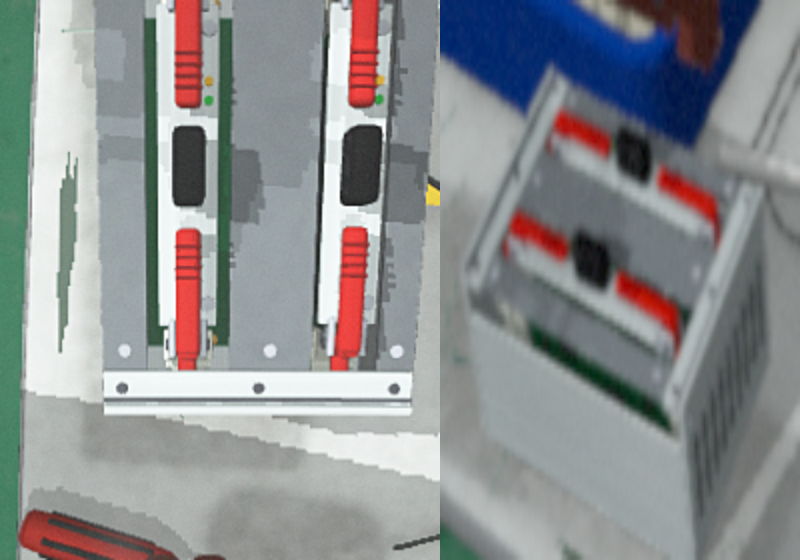

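Both views show the board seated, its two levers flat along the panel and flush like the neighbouring board, and the robot clear. Handing in.

```bash
python3 -c "
from workcell import *
print(close_job())"
```

```text
the job is handed in; nothing more can be done
None
```

The board is in the empty slot with both levers folded flat, level with its neighbour in the last pictures, and the job is handed in at about 22 s; no verdict came back.

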